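Press home the pin that stands proud on the mill disc

TASK

On the round metal mill disc one of the stout blunt pins stands higher than the others like it. With the fingertips, from above, gently press that pin straight down until it is fully home, level with the other stout pins, then withdraw. Do not grip it or pull it up; touch no other pin, guide stud (the two slim ones) or the hub, and leave the loose things on the disc and the bench where they are.

Things in the scene. Friction and masses are not known exactly. Their poses are not given: they have to be found in the camera images.
- high_pin_top (a point): centre of the flat top of the pin to press: an upright plain steel pin, 20 mm in diameter, one of the eight in the disc's outer ring. It starts 13 to 18 mm higher than the other stout pins, its top 79 to 84 mm above the bench; fully home its top is 66 mm above the bench. The nearest other pins stand 70 mm away, centre to centre. It moves with the pin
- high_pin: the high pin itself; its origin is the centre of its top, its z axis points up. It slides straight down with about 4 N of friction to a hard stop at fully home, and stays where it is left; pulled, it would come up
- disc: the mill disc, fixed to the bench: a bright metal disc 240 mm in diameter with its upper face 36 mm above the bench, on a black rubber foot. Origin on the bench under its centre, z up; its x axis points towards the high pin, whose centre lies 92 mm out along it
- other_pins: the rest on the disc, same origin and axes: 7 more pins in the outer ring (radius 92 mm, every 45 deg) and 4 in an inner ring (radius 44 mm, at 45, 135, 225, 315 deg), all 20 mm thick, tops 66 mm above the bench; the stepped hub at the centre, 44 mm wide, top at 60 mm; two slim guide studs, 10 mm thick, at radius 108 mm, 112.5 and 247.5 deg, tops at 91 mm
- collar: loose brass collar, 32 mm outer diameter, 14 mm high, lying flat on the disc's face, clear of the pins; origin at the centre of its underside
- screw: loose dark screw standing on its 24 mm head on the disc's face, 26 mm tall, clear of the pins; origin at the centre of its underside
- spare_pin: loose spare steel pin, 20 mm in diameter, 50 mm tall, standing on the bench beside the disc; origin at the centre of its underside
- bearing: loose steel ring bearing, 52 mm in diameter, 15 mm high, flat on the bench; origin at the centre of its underside
- oil_bottle: grey plastic oil bottle, 48 mm in diameter, 100 mm tall, standing on the bench; origin at the centre of its underside
- pulley: dark steel belt pulley, 60 mm in diameter, 36 mm high, flat on the bench; origin at the centre of its underside
- wrench: open-ended wrench lying flat on the bench beyond the disc; origin at the centre of its underside, x along its length

How it is judged:
On the way:
1. the fingertips press the high pin home (height (world z) of high_pin_top below 0.068 m and contact force between the fingers and high_pin above 0.3 N), for 0.02 s.
At the end, for the whole second after the job is handed in: the high pin is within 2 mm of fully home (top below 68 mm) and at rest, every loose thing is at rest within 10 mm of where it began, and the robot is clear (height (world z) of high_pin_top below 0.068 m and linear speed of high_pin below 0.002 m/s and distance of each of collar, screw, spare_pin, bearing, oil_bottle, pulley, wrench from where it was at the start of the episode below 0.01 m and linear speed of each of collar, screw, spare_pin, bearing, oil_bottle, pulley, wrench below 0.02 m/s); the robot touches nothing.
It fails at once if another pin, a guide stud or the hub is touched (over 1 N) (contact force between any of the fingers, the arm and other_pins above 1 N).
It fails at once if the high pin is pulled up out of the disc (height (world z) of high_pin_top above 0.088 m).
It fails at once if the high pin is taken between the fingers (z of the grasp point in the frame of high_pin below 0.003 m and horizontal distance between the grasp point and high_pin below 0.015 m).
It fails at once if the high pin is pressed roughly (over 40 N) (contact force between any of the fingers, the arm and high_pin above 40 N).
It fails at once if a loose thing is moved more than 10 mm or tipped over (distance of any of collar, screw, spare_pin, bearing, oil_bottle, pulley, wrench from where it was at the start of the episode above 0.01 m or angle between any of collar, screw, spare_pin, bearing, oil_bottle, pulley, wrench's own z axis and vertical above 0.3 rad).
It also fails if it takes over 32 s, if anything falls off the work surface, if the arm or the gripper's body presses on something with over 40 N, if the wrist force passes 120 N, or if a joint passes its speed limit or range.

ROBOT

A 6-joint arm with a two-finger parallel gripper is mounted at the origin on the work surface. World frame = base frame: x ahead of the robot, y to its left, z up, the work surface at z = 0. Lengths are in m, angles in rad, forces in N, time in s.
With the tool pointing down it reaches from about 0.3 to 0.875 m from the base axis. Payload 6.4 kg.
Tool frame: the origin (TCP) lies between the finger pads; the fingertips stand tip_extent ahead of it and the grasp point (between the pads) lies 5 mm behind it (tip_extent is the distance from the TCP to the fingertips, in m); z points along the fingers, y is the direction in which the jaws open and shut (so a half turn about z gives the same grasp; the last joint's range is limited). The gripper opens to 85 mm and grips with 20 to 120 N. Pads are 22 mm wide; open, the fingers measure 114 mm over their backs; the gripper's body (76 mm by 85 mm) begins 54 mm behind the grasp point. The pads swing forward as they close: fully open they stand 13 mm farther back than shut.
Start: joints at [0.998, 0.181, 1.607, -0, 1.354, -0.206], TCP at [0.206, 0.537, 0.245] pointing down, gripper open.
Joint ranges: [-2.99, 2.99], [-0.89, 2.07], [0.3, 2.58], [-1.14, 4.28], [0, 2.63], [-3.12, 3.12]. Speed limits (rad/s): [2.57, 2.57, 3.01, 3.14, 3.14, 3.14].

INTERFACE

Orientations are given as a unit quaternion [w, x, y, z].
In Python, from bench import * gives the robot as it stands.
- The arm moves only by the shell command python3 -m jog 'ROWS'. ROWS is JSON, a list of rows, each a list of 3 entries, a list of its own where there are three numbers: the shift along the tool's x, y, z in mm, then the turn, a rotation vector about the tool's x, y, z in rad, then the opening, from 0 (shut) to 1 (fully open). A call has 1 to 20 rows; each row is the pose to reach, as a shift and turn from the pose measured when the call began, along the tool's axes at that moment; what a row does not reach only later rows make up. A row lasts 1/12 s, in which the tool goes at most 41.7 mm and 7.16 degrees, less where a joint would pass 70% of its speed; a pose out of reach is approached as far as the arm can. A call with a gripper value outside its range is refused whole. The fingers move at their own pace and stop on an object; the grip force is fixed at half the most. Time passes only in rows, so rows that repeat a pose let the fingers close. It gives the time, the measured TCP pose, the force and the opening at its end, in the units of the state.
- get_obs(): the state, without advancing time (a new reading comes with each control period).
- camera(name): name is "scene" or "top" or "wrist"; returns (picture, depth): 420x560x3 uint8, red, green, blue; 420x560 float32, m along the optical axis (not along the pixel's ray), 0 where there is no reading.
- get_calibration(name): a dict with "fx", "fy", "cx", "cy" (pixels), "world_from_camera" (4x4, takes a point from camera to world coordinates). Camera axes: x right, y down, z forward; pixel columns grow to the right and rows downward; lengths in m; the calibration is good to about 2 mm. A picture is of the moment at which its call begins: read the wrist's pose just before it. get_calibration takes no time and is no camera call; for the wrist camera it gives the pose at the moment of the call.
- hand_in(): hands the job in, once; it reports no verdict.
The state is a dict: "time_s": time; "q": joint angles; "dq": joint speeds; "joint_efforts": joint torques, N m; "eef_pos": TCP position; "eef_rot": TCP orientation; "wrist_force": force on the tool from outside, world axes, zero at the start; "torque": the same for the moment, N m; "opening": opening from 0.0 (shut) to 1.0 (fully open).
Only numpy, scipy, OpenCV 4.12 (cv2) and the standard library are available. Lean on these libraries where they do the work, as an engineer would, in place of code of your own. Each camera call takes 0.05 s, during which the arm holds its last target.

## Working session

There is one attempt and no reset: what is moved stays moved. The work goes in short steps, Python scripts to look and compute and a shell command to move; the robot and the scene stay as the last step left them, time stands still between calls to the robot, and variables do not carry over. Pictures are saved under pics/ and viewed, and the job is handed in when it is done.

```bash
ls; mkdir -p pics; python3 - <<'E'
from bench import *
import cv2,numpy as np
o=get_obs();print({k:np.round(v,3).tolist() for k,v in o.items()})
for n in("scene","top","wrist"):
    p,d=camera(n);cv2.imwrite(f"pics/{n}0.png",p[:,:,::-1]);np.save(f"pics/{n}0.npy",d)
    c=get_calibration(n);print(n,c["fx"],c["cx"],c["cy"],np.round(c["world_from_camera"],3).tolist())
E
```

```text
pics
{'time_s': 0.0, 'q': [0.998, 0.182, 1.608, 0.0, 1.354, -0.206], 'dq': [-0.0, -0.0, 0.001, 0.001, -0.002, -0.001], 'joint_efforts': [0.001, -44.485, -35.136, 0.0, 0.009, 0.0], 'eef_pos': [0.206, 0.536, 0.244], 'eef_rot': [-0.0, 0.182, 0.983, -0.001], 'wrist_force': [0.028, -0.115, 1.225], 'torque': [0.039, 0.027, 0.048], 'opening': 1.0}
scene 521.8799386505115 279.84852145964464 208.45217940568438 [[0.779, 0.489, -0.392, 1.087], [0.627, -0.614, 0.48, -0.545], [-0.006, -0.62, -0.785, 0.963], [0.0, 0.0, 0.0, 1.0]]
top 421.39972526478886 283.9770833269464 211.82526385559126 [[0.012, -0.994, 0.108, 0.533], [-1.0, -0.013, -0.011, -0.011], [0.012, -0.108, -0.994, 0.962], [0.0, 0.0, 0.0, 1.0]]
wrist 366.10331899576806 279.02560221462414 214.38056832807996 [[0.36, 0.894, 0.266, 0.139], [0.933, -0.345, -0.104, 0.563], [-0.001, 0.285, -0.958, 0.374], [0.0, 0.0, 0.0, 1.0]]
```

View pics/top0.png

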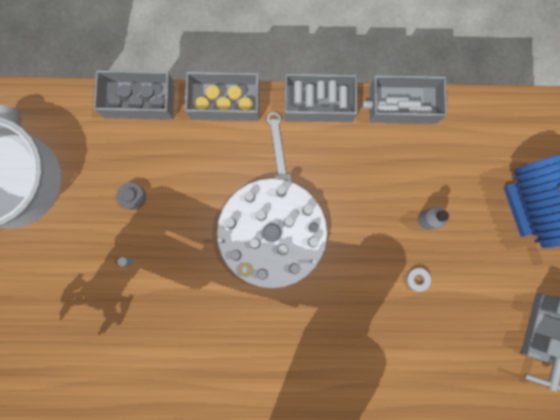

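View pics/scene0.png

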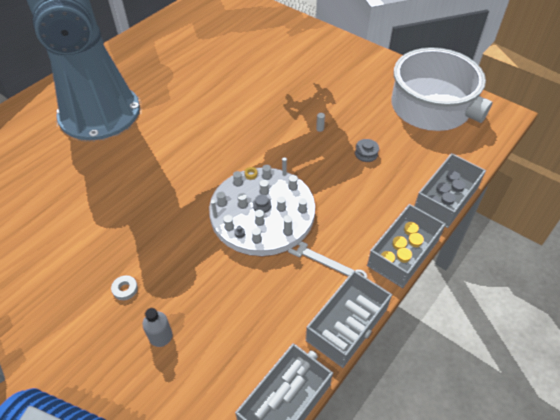

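View pics/wrist0.png

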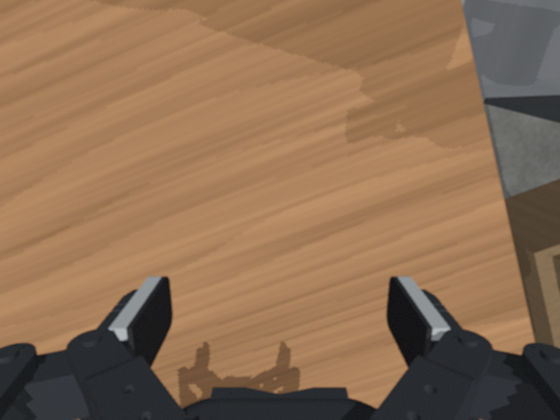

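The top view shows the disc at about (272,233), with the wrench beyond it. In the scene view, the pin near (288,228) looks tallest. I'll check that with enlarged crops and heights from depth.

```bash
cat > h.py <<'E'
from bench import *
import cv2,numpy as np
def cloud(n,d,c=None):
    c=c or get_calibration(n)
    v,u=np.mgrid[:d.shape[0],:d.shape[1]]
    P=np.stack([(u-c["cx"])/c["fx"]*d,(v-c["cy"])/c["fy"]*d,d],-1)
    T=np.array(c["world_from_camera"]);W=P@T[:3,:3].T+T[:3,3];W[d<=0]=np.nan
    return W
E
python3 - <<'E'
from h import *
for n,(a,b,e,f) in {"top":(205,165,340,300),"scene":(195,145,330,265)}.items():
    p=cv2.imread(f"pics/{n}0.png")[b:f,a:e];cv2.imwrite(f"pics/{n}0c.png",cv2.resize(p,None,fx=4.4,fy=4.4,interpolation=cv2.INTER_CUBIC))
    d=np.load(f"pics/{n}0.npy");W=cloud(n,d)
    z=W[b:f,a:e,2]
    disc=(z>.028)&(z<.044);X=W[b:f,a:e][disc]
    (cx,cy),r=cv2.minEnclosingCircle(X[:,:2].astype(np.float32));print(n,"disc",cx,cy,r,np.median(X[:,2]))
    for lo in (.055,.072):
        m=(z>lo).astype(np.uint8)
        k,l,s,ce=cv2.connectedComponentsWithStats(m)
        for i in range(1,k):
            if s[i,4]<3: continue
            w=W[b:f,a:e][l==i];print(lo,s[i,4],np.round(ce[i]+[a,b],1),np.round(np.median(w,0),3),np.round(np.percentile(w[:,2],95),3))
E
```

```text
top disc 0.5890117287635803 0.006889965385198593 0.11983609199523926 0.037392297250504636
0.055 83 [280.8 189.1] [ 0.677 -0.013  0.084] 0.086
0.055 71 [248.4 195.2] [0.666 0.057 0.067] 0.07
0.055 69 [307.2 208.5] [ 0.639 -0.07   0.067] 0.069
0.055 68 [260.1 214. ] [0.625 0.031 0.067] 0.07
0.055 71 [288.2 220.4] [ 0.613 -0.029  0.067] 0.07
0.055 69 [229.1 221.9] [0.607 0.096 0.067] 0.07
0.055 24 [313.  226.1] [ 0.601 -0.083  0.062] 0.066
0.055 151 [271.  231.5] [0.589 0.007 0.061] 0.064
0.055 29 [220.2 239.6] [0.569 0.111 0.091] 0.095
0.055 70 [253.5 242.2] [0.565 0.043 0.067] 0.07
0.055 69 [313. 241.] [ 0.569 -0.083  0.067] 0.07
0.055 66 [281.9 248.8] [ 0.551 -0.017  0.067] 0.069
0.055 72 [234.4 254.2] [0.54  0.084 0.067] 0.069
0.055 25 [312.8 260.8] [ 0.527 -0.081  0.092] 0.094
0.055 69 [294. 268.] [ 0.512 -0.043  0.067] 0.07
0.055 71 [261.2 273.7] [0.499 0.026 0.067] 0.07
0.072 73 [280.8 188.5] [ 0.678 -0.013  0.084] 0.087
0.072 23 [219.6 239.3] [0.57  0.111 0.092] 0.095
0.072 21 [313.1 260.8] [ 0.527 -0.081  0.092] 0.094
scene disc 0.586378276348114 0.0016455230070278049 0.1213814
[... 292 characters left out ...]
95.7] [ 0.512 -0.05   0.063] 0.067
0.055 64 [241.4 197.2] [ 0.551 -0.023  0.064] 0.067
0.055 120 [261.1 199.7] [0.587 0.002 0.058] 0.061
0.055 62 [280.4 200.2] [0.625 0.023 0.064] 0.067
0.055 67 [301.9 202. ] [0.664 0.05  0.064] 0.067
0.055 54 [212.9 205.9] [ 0.527 -0.089  0.078] 0.091
0.055 73 [258.4 214.3] [ 0.611 -0.037  0.063] 0.066
0.055 72 [227.5 219.6] [ 0.569 -0.089  0.063] 0.066
0.055 119 [287.  222.1] [ 0.679 -0.022  0.077] 0.082
0.055 31 [238.4 227.5] [ 0.599 -0.089  0.06 ] 0.063
0.055 76 [255.6 232.1] [ 0.638 -0.077  0.063] 0.067
0.072 31 [283.5 161.4] [0.568 0.106 0.084] 0.091
0.072 34 [212.5 203.7] [ 0.527 -0.088  0.084] 0.091
0.072 72 [287.1 219.5] [ 0.677 -0.018  0.08 ] 0.083
```

The high pin is clear: it lies at roughly (0.678, -0.015), with its top about 83 mm up. The other pins read 66–67 mm. The disc centre is near (0.588, 0.005) with a radius of 120 mm, and the pin is about 92 mm out from it, so this fits the description. Top and scene differ by about 5 mm in y, so I'll hover over the pin with the gripper shut and refine with the wrist camera.

```bash
python3 -m jog '[[[-60,-32,0],[0,0,0],0],[[-95,-51,0],[0,0,0],0],[[-130,-70,0],[0,0,0],0],[[-165,-89,0],[0,0,0],0],[[-200,-108,0],[0,0,0],0],[[-235,-127,0],[0,0,0],0],[[-270,-146,0],[0,0,0],0],[[-305,-165,0],[0,0,0],0],[[-340,-184,0],[0,0,0],0],[[-375,-203,0],[0,0,0],0],[[-410,-222,0],[0,0,0],0],[[-445,-241,0],[0,0,0],0],[[-480,-260,0],[0,0,0],0],[[-515,-279,0],[0,0,0],0],[[-550,-298,0],[0,0,0],0],[[-585,-317,0],[0,0,0],0],[[-620,-336,0],[0,0,0],0],[[-638,-346,0],[0,0,0],0],[[-638,-346,0],[0,0,0],0],[[-638,-346,0],[0,0,0],0]]'
python3 - <<'E'
from h import *
import bench;print([x for x in dir(bench) if not x.startswith('_')])
o=get_obs();print({k:np.round(v,4).tolist() for k,v in o.items() if k in("time_s","eef_pos","eef_rot","wrist_force","opening")})
c=get_calibration("wrist");p,d=camera("wrist");cv2.imwrite("pics/w1.png",p[:,:,::-1])
W=cloud("wrist",d,c)
m=((W[...,2]>.055)&(W[...,2]<.12)).astype(np.uint8)
k,l,s,ce=cv2.connectedComponentsWithStats(m)
for i in range(1,k):
    if s[i,4]<60: continue
    w=W[l==i];zt=np.percentile(w[:,2],90);t=w[abs(w[:,2]-zt)<.004];print(s[i,4],np.round(ce[i],0),np.round((t[:,:2].min(0)+t[:,:2].max(0))/2,4),np.round(np.median(t,0),4))
E
```

```text
time_s: 1.82
eef_pos: [0.6774, -0.0165, 0.2437]
eef_rot: [-0.001, 0.183, 0.983, -0.001]
wrist_force: [-0.7, 0.7, 0.6]
opening: 0.003
['MotionError', 'camera', 'get_calibration', 'get_obs', 'hand_in', 'tip_extent']
{'time_s': 1.8167, 'eef_pos': [0.6774, -0.0165, 0.2437], 'eef_rot': [-0.0012, 0.1834, 0.983, -0.0005], 'wrist_force': [-0.729, 0.6973, 0.5719], 'opening': 0.0034}
502 [165.   9.] [ 0.5126 -0.0446] [ 0.5131 -0.0454  0.0661]
134 [383.   4.] [0.571  0.1097] [0.5716 0.1086 0.0774]
613 [296.  31.] [0.5634 0.0422] [0.5635 0.0419 0.0663]
608 [217.  45.] [ 0.5501 -0.0186] [ 0.5505 -0.0184  0.0663]
425 [121.  43.] [ 0.5259 -0.0832] [ 0.5265 -0.0827  0.0912]
611 [378.  60.] [0.6067 0.0948] [0.6066 0.0945 0.0664]
1140 [263.  80.] [0.5873 0.0052] [0.5871 0.0052 0.0604]
579 [152.  99.] [ 0.5678 -0.0845] [ 0.5679 -0.0841  0.0663]
483 [307. 113.] [0.6241 0.0291] [0.624  0.029  0.0664]
486 [232. 126.] [ 0.611  -0.0318] [ 0.6109 -0.0315  0.0663]
192 [169. 136.] [ 0.5998 -0.0845] [ 0.5998 -0.0844  0.0625]
490 [352. 148.] [0.6644 0.055 ] [0.6641 0.0548 0.0663]
475 [201. 172.] [ 0.637  -0.0721] [ 0.6368 -0.0716  0.0664]
567 [281. 193.] [ 0.677  -0.0141] [ 0.6766 -0.0141  0.0829]
1159 [487. 304.] [0.8624 0.1242] [0.852  0.1301 0.06  ]
495 [527. 365.] [0.9385 0.1519] [0.9378 0.1533 0.0599]
76 [279. 370.] [ 0.8523 -0.0836] [ 0.8516 -0.0831  0.0599]
```

View pics/w1.png

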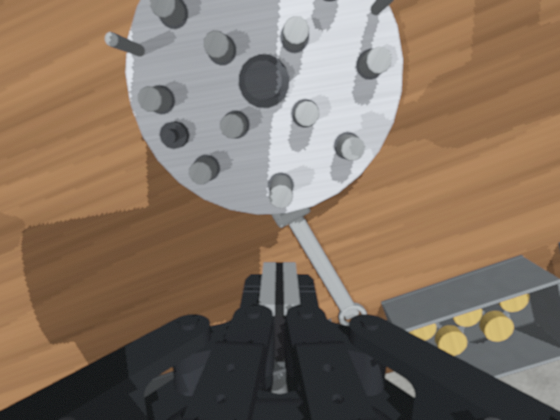

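The wrist view puts the high pin at pixel (281,188) and world (0.677, -0.014, 0.083). It is 91.7 mm from the hub, which agrees with 92 mm, and the neighbouring pins read 66.3 mm.

```bash
python3 - <<'E'
from h import *
import bench
te=bench.tip_extent;te=te() if callable(te) else te
from scipy.spatial.transform import Rotation as R
o=get_obs();q=o["eef_rot"];r=R.from_quat([q[1],q[2],q[3],q[0]])
print("tip_extent",te,"tip z",o["eef_pos"][2]-te)
for z in (.093,.083,.066): print(z,np.round(r.inv().apply(np.array([.677,-.0141,z+te])-o["eef_pos"])*1000,1))
print(r.as_matrix()[:,2])
E
```

```text
tip_extent 0.014 tip z 0.22996784024477834
0.093 [1.00e-01 1.30e+00 1.37e+02]
0.083 [1.00e-01 1.30e+00 1.47e+02]
0.066 [  0.    1.4 164. ]
[-2.43820869e-03 -4.28488874e-04 -9.99996936e-01]
```

```bash
python3 -m jog '[[[0,1.3,30],[0,0,0],0],[[0,1.3,60],[0,0,0],0],[[0,1.3,85],[0,0,0],0],[[0,1.3,105],[0,0,0],0],[[0,1.3,118],[0,0,0],0],[[0,1.3,127],[0,0,0],0],[[0,1.3,132],[0,0,0],0],[[0,1.3,132],[0,0,0],0],[[0,1.3,132],[0,0,0],0]]'
python3 - <<'E'
from h import *
c=get_calibration("wrist");p,d=camera("wrist");cv2.imwrite("pics/w2.png",p[:,:,::-1])
p,d=camera("scene");cv2.imwrite("pics/s2.png",cv2.resize(p[130:290,180:390,::-1],None,fx=3.5,fy=3.5,interpolation=cv2.INTER_CUBIC))
print(get_obs()["eef_pos"]-[0,0,.014],get_obs()["wrist_force"])
E
```

```text
time_s: 2.62
eef_pos: [0.6777, -0.014, 0.1131]
eef_rot: [-0.0, 0.183, 0.983, -0.0]
wrist_force: [0.2, -0.3, 0.3]
opening: 0.001
[ 0.67806879 -0.01422586  0.09963285] [ 1.17781284 -0.13220127  0.25899935]
```

View pics/w2.png

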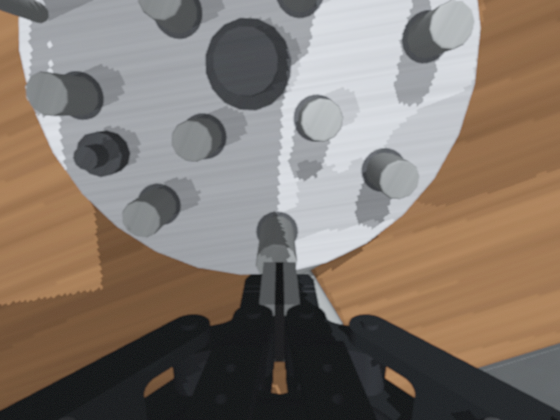

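View pics/s2.png

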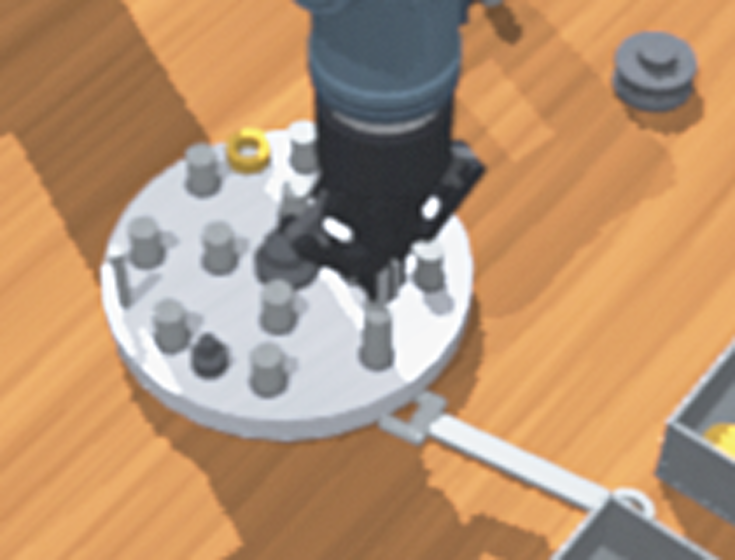

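The wrist view shows the shut tips at (280,265), directly over the high pin. The scene view shows the same, with clearance to the neighbouring pins. I'll press slowly, in stages.

```bash
python3 -m jog '[[[-0.5,0,5],[0,0,0],0],[[-0.5,0,10],[0,0,0],0],[[-0.5,0,13],[0,0,0],0],[[-0.5,0,15],[0,0,0],0],[[-0.5,0,16],[0,0,0],0],[[-0.5,0,17],[0,0,0],0],[[-0.5,0,18],[0,0,0],0],[[-0.5,0,19],[0,0,0],0],[[-0.5,0,20],[0,0,0],0],[[-0.5,0,21],[0,0,0],0],[[-0.5,0,22],[0,0,0],0],[[-0.5,0,23],[0,0,0],0],[[-0.5,0,24],[0,0,0],0],[[-0.5,0,24],[0,0,0],0]]'
```

```text
time_s: 3.88
eef_pos: [0.6786, -0.0145, 0.0894]
eef_rot: [0.0, 0.183, 0.983, -0.0]
wrist_force: [-1.1, 0.5, 0.0]
opening: -0.006
```

```bash
python3 -m jog '[[[0,0,1],[0,0,0],0],[[0,0,2],[0,0,0],0],[[0,0,3],[0,0,0],0]]'
python3 - <<'E'
from h import *
p,d=camera("wrist");cv2.imwrite("pics/w3.png",p[:,:,::-1])
p,d=camera("scene");cv2.imwrite("pics/s3.png",cv2.resize(p[130:290,180:390,::-1],None,fx=3.5,fy=3.5,interpolation=cv2.INTER_CUBIC))
print(get_obs()["eef_pos"]-[0,0,.014],get_obs()["wrist_force"])
E
```

```text
time_s: 4.13
eef_pos: [0.6788, -0.0145, 0.0864]
eef_rot: [0.0, 0.183, 0.983, -0.0]
wrist_force: [-1.6, 0.5, 3.0]
opening: 0.003
[ 0.67877961 -0.01446833  0.07221546] [-0.69880912  0.04946198  0.5012091 ]
```

View pics/w3.png

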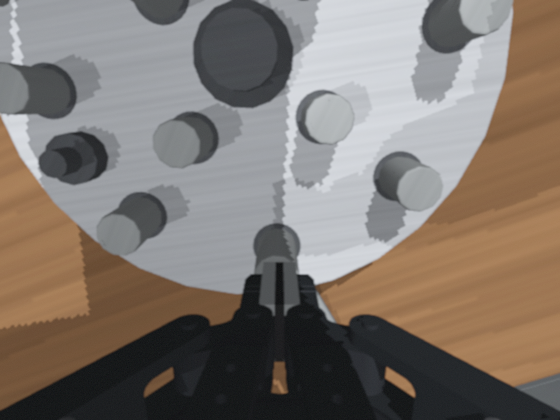

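View pics/s3.png

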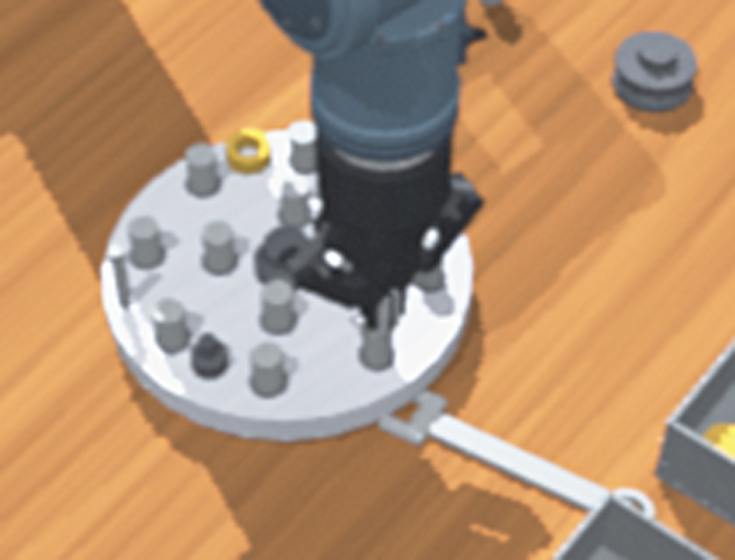

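Both views show the pin going down under the tips, with about 3 N on the wrist. The tip is at 72 mm, so the last few millimetres go in finer steps.

```bash
python3 -m jog '[[[0,0,1],[0,0,0],0],[[0,0,2],[0,0,0],0],[[0,0,3],[0,0,0],0],[[0,0,4],[0,0,0],0],[[0,0,4.5],[0,0,0],0],[[0,0,5],[0,0,0],0],[[0,0,5.3],[0,0,0],0]]'
```

```text
time_s: 4.82
eef_pos: [0.6788, -0.0145, 0.0809]
eef_rot: [0.001, 0.183, 0.983, -0.0]
wrist_force: [-1.2, -0.5, 3.5]
opening: 0.004
```

```bash
python3 -m jog '[[[0,0,0.3],[0,0,0],0],[[0,0,0.6],[0,0,0],0]]'; python3 -m jog '[[[0,0,0.3],[0,0,0],0],[[0,0,0.6],[0,0,0],0]]'
```

```text
time_s: 4.98
eef_pos: [0.6788, -0.0145, 0.0803]
eef_rot: [0.0, 0.183, 0.983, -0.0]
wrist_force: [-2.6, -0.3, 3.0]
opening: -0.001
time_s: 5.15
eef_pos: [0.6789, -0.0145, 0.0801]
eef_rot: [0.001, 0.183, 0.983, -0.0]
wrist_force: [-3.5, -0.2, 7.3]
opening: -0.003
```

The force rose to 7 N as the tip stalled at 66 mm, which looks like the hard stop. I'll add one small step to confirm.

```bash
python3 -m jog '[[[0,0,0.4],[0,0,0],0],[[0,0,0.4],[0,0,0],0]]'
```

```text
time_s: 5.32
eef_pos: [0.6789, -0.0145, 0.0801]
eef_rot: [0.0, 0.183, 0.983, -0.0]
wrist_force: [-3.3, 0.3, 5.7]
opening: -0.003
```

The tip is not moving under load, so the pin is at the stop. Now I'll withdraw straight up and check.

```bash
python3 -m jog '[[[0,0,-2],[0,0,0],0],[[0,0,-6],[0,0,0],0],[[0,0,-15],[0,0,0],0],[[0,0,-35],[0,0,0],0],[[0,0,-65],[0,0,0],0],[[0,0,-100],[0,0,0],0],[[0,0,-130],[0,0,0],0],[[0,0,-150],[0,0,0],0],[[0,0,-160],[0,0,0],0],[[0,0,-160],[0,0,0],0],[[0,0,-160],[0,0,0],0]]'
python3 - <<'E'
from h import *
c=get_calibration("wrist");p,d=camera("wrist");cv2.imwrite("pics/w4.png",p[:,:,::-1])
W=cloud("wrist",d,c)
m=((W[...,2]>.055)&(W[...,2]<.12)).astype(np.uint8)
k,l,s,ce=cv2.connectedComponentsWithStats(m)
for i in range(1,k):
    if s[i,4]<100: continue
    w=W[l==i];print(s[i,4],np.round(ce[i],0),np.round(np.median(w,0),4))
p,d=camera("scene");cv2.imwrite("pics/s4.png",p[:,:,::-1])
# change check against the start
a=cv2.imread("pics/scene0.png");print(get_obs()["wrist_force"],get_obs()["dq"])
E
```

```text
time_s: 6.23
eef_pos: [0.6786, -0.0143, 0.2398]
eef_rot: [0.0, 0.183, 0.983, -0.0]
wrist_force: [-0.6, -0.0, 0.2]
opening: -0.002
427 [160.   7.] [ 0.5152 -0.0449  0.0658]
638 [293.  29.] [0.5641 0.0417 0.0662]
454 [115.  40.] [ 0.5279 -0.0812  0.0839]
637 [213.  42.] [ 0.5512 -0.018   0.0661]
618 [376.  59.] [0.6066 0.0937 0.0662]
1170 [260.  78.] [0.5871 0.0052 0.0604]
597 [147.  97.] [ 0.5684 -0.083   0.0662]
497 [304. 112.] [0.6239 0.0289 0.0663]
507 [229. 125.] [ 0.611  -0.0311  0.0663]
199 [165. 135.] [ 0.5998 -0.0839  0.0623]
501 [350. 148.] [0.6634 0.0544 0.0663]
488 [197. 172.] [ 0.6365 -0.0706  0.0663]
451 [278. 191.] [ 0.6758 -0.0137  0.0663]
1188 [488. 304.] [0.8517 0.133  0.0595]
491 [528. 367.] [0.9376 0.1554 0.0591]
[-1.51243237 -0.24468747 -0.19919326] [ 0.00071765  0.01142053  0.00326271  0.00162231  0.00065562 -0.00073589]
```

View pics/w4.png

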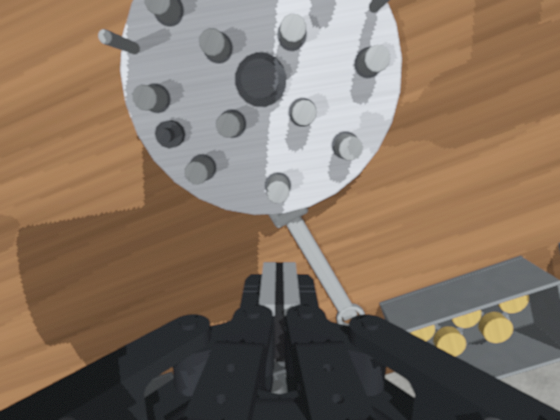

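View pics/s4.png

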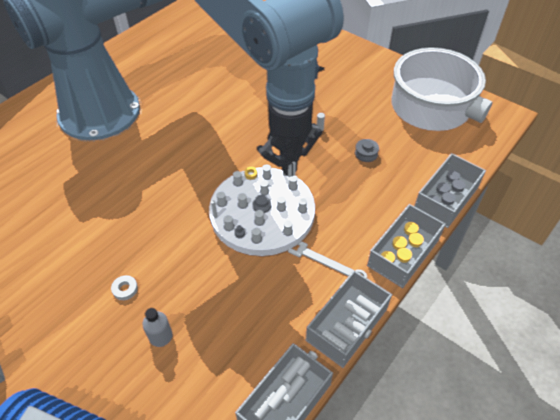

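The pin, at wrist pixel (278,191), now reads 66.3 mm, the same as its neighbours. In the scene view the loose things are where they began, and the tool is well clear.

```bash
python3 -c "from bench import *;print(hand_in())"
```

```text
the job is handed in; nothing more can be done
None
```

I pressed the high pin straight down with the shut fingertips until it stopped, then withdrew straight up and handed the job in at about 6.3 s.

- **Pin:** its top read 82.9 mm before. After the press it read 66.3 mm, the same as the other stout pins. At the stop the fingertips stalled at 66.1 mm.
- **Force:** the highest wrist force I read was about 7 N upwards and 3.5 N sideways, read only at the end of each move. It fell back to about zero (0.2 N upwards) after withdrawing.
- **Loose things:** in the last pictures they look unmoved, judged by eye. The arm hid part of the spare pin, but the tool never went near it.
- **Disagreements:** the top and scene cameras differed by about 5 mm in y, so I aimed with the wrist camera, which matched the given 92 mm radius. A small sideways correction went the wrong way, so the tips pressed about 2 mm off the pin's centre, still well on its top.

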